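# Load the drilling fixture with pine blocks

## Robot

A 6-joint arm with a two-finger parallel gripper is mounted at the origin on a cart in front of the work surface, level with it; the furniture and walls round the work are solid. World frame = base frame: x ahead of the robot, y to its left, z up, the work surface at z = 0. Lengths are in m, angles in degrees, forces in N, time in s.
With the tool pointing down it reaches from about 0.4 to 0.825 m from the base axis. Payload 7 kg.
Tool frame: the origin (TCP) lies midway between the tips of the shut fingers; the grasp point (between the pads) lies 19 mm behind it; z points along the fingers, y is the line along which they close (so a half turn about z gives the same grasp; the last joint's range is limited). The gripper opens to 88 mm and grips with 3 to 60 N. Pads are 19 mm wide; open, the fingers measure 130 mm over their backs; the gripper's body (78 mm by 193 mm) begins 47 mm behind the grasp point.
Start: joints at [-59.983, 20.546, 0.682, 0, -70.136, -16.507], TCP at [0.158, -0.656, 0.227] pointing down, gripper open.
Joint ranges: [-176.03, 176.03], [-82.01, 121.73], [-58.28, 71.71], [-173.87, 95.51], [-174.79, -0.11], [-173.66, 173.66]. Speed limits (degrees/s): [136.94, 136.94, 172.46, 180, 180, 180].

## Interface

Orientations are given as [roll, pitch, yaw] about the fixed x, y, z axes, in that order (R = Rz(yaw) Ry(pitch) Rx(roll)).
In Python, from plant import ctrl, viewer, close_job gives the robot as it stands. The module is installed in compiled form; this text tells all that it offers.
- The arm moves only by the tool step_arm, never from a script. Its argument "moves" is a list that holds one entry, the list of rows, each a list of 5 numbers: the shift along the world's x, y, z in cm, then the turn about the world's z in rad, then the finger opening in cm, from 0 to 8.76. In form: [[[tx, ty, tz, twist, grip], ...]]. A call has 1 to 10 rows; each row shifts and turns the commanded pose from where the row before left it; what a row does not reach is not made up. A row lasts 1/10 s, in which the tool goes at most 50 mm and 8.59 degrees, less where a joint would pass 70% of its speed; a pose out of reach is approached as far as the arm can. A call with a gripper value outside its range is refused whole. The fingers move at their own pace and stop on an object; the grip force is fixed at half the most. Time passes only in rows, so rows that do not move let the fingers close. It gives the time, the measured TCP pose, the force, the opening and the grip force at its end, in the units of the state.
- ctrl.get_obs(): the state, without advancing time (a new reading comes with each control period).
- viewer.snapshot(name): name is "scene" or "top"; returns (picture, depth): 400x640x3 uint8, blue, green, red; 400x640 float32, m along the optical axis (not along the pixel's ray), 0 where there is no reading.
- viewer.camera_info(name): a dict with "camera_matrix" (3x3 intrinsics, pixels), "eye" and "orientation" of the camera in the world. Camera axes: x right, y down, z forward; pixel columns grow to the right and rows downward; lengths in m; the calibration is good to about 2 mm. A picture is of the moment at which its call begins. camera_info takes no time and is no camera call.
- close_job(): hands the job in; it is judged then, once.
The state is a dict: "clock": time; "joint_pos": joint angles; "qvel": joint speeds; "tau": joint torques, N m; "tool_pos": TCP position; "orientation": TCP orientation; "force": force on the tool from outside, world axes, zero at the start; "moment": the same for the moment, N m; "opening": finger opening in m; "gripper_force": force on a finger pad.
Only numpy, scipy, OpenCV 4.12 (cv2) and the standard library are available. Lean on these libraries where they do the work, as an engineer would, in place of code of your own. Each camera call takes 0.05 s, during which the arm holds its last target. There are 200 camera calls.

## Task

Load every pine block on the bench (three or four) into the blue and grey drilling fixture, lying across its channel: first draw the red end clamp fully back to make room, then hook one end of each block under the bare metal lip on the robot's side and turn the other end down until the block lies flat behind the low kerb. Butt the blocks tight against the end stop and one another without gaps, and at last slide the red clamp up until it bears on the last block. Leave everything else on the bench alone.

Things in the scene. Friction and masses are not known exactly. Their poses are not given: they have to be found in the camera images.
- fixture: drilling fixture, fixed, 156 x 335 mm: grey base plate 8 mm thick with a channel along its y axis, 96 mm wide (x = -48 to +48 mm), floor at z = 8 mm. Origin on the bench, mid-width; x across (away from the robot at yaw 0), y along (to the robot's left), z up. A 90 mm block goes in across the channel, one end down under the lip at about 10 to 15 degrees, then is turned flat
- channel (a point): middle of the channel floor's -y end, at the foot of the blue end stop's face (fixture y = -145 mm); the stop is 38 mm high over the bench. Same axes as the fixture
- lip_edge (a point): mid-length of the lower edge of the bare metal lip (fixture x = -36 mm, y = -22 mm, z = 41 mm). The lip overhangs the channel by 12 mm from the blue wall on the -x side (inner face x = -48 mm), its underside 33 mm above the channel floor, its top 48 mm above the bench; it runs from y = -165 to +120 mm. Same axes as the fixture
- kerb_top (a point): mid-length of the inner top edge of the blue kerb on the +x side (fixture x = +48 mm, y = -22 mm, z = 18 mm): 10 mm high over the channel floor, 20 mm wide, from y = -165 to +120 mm. Only 84 mm is open from above between lip and kerb. Same axes as the fixture
- clamp (a joint): travel of the red end clamp along the channel, m: 0 = fully back (its jaw face at y = +120 mm of the fixture), growing towards the end stop (fixture -y), up to 0.165. It slides stiffly (about 2.5 N) and stays where it is left; at the start it stands part way in, and it must go back to leave room for the fingers beside the blocks
- clamp_face (a point): centre of the red clamp's jaw face, which looks to the end stop (fixture -y), 24 mm above the bench; same axes as the fixture. The jaw is 76 mm wide (fixture x = -32 to +44 mm), 24 mm thick (its back is 24 mm behind the face, in +y, over the base plate) and its top is 39 mm above the bench. It can be pushed at its back
- clamp_knob (a point): middle of the black knob on top of the red clamp, 12 mm behind the jaw face: 20 mm across, 39 to 59 mm above the bench; it can be pinched from above to draw the clamp back
- block_a_mid (a point): centre of a pine block, 45 mm (its x) by 90 mm (its y, the long way) by 28 mm (its z, up), about 0.12 kg; lies flat on the bench at the start; the centre is 14 mm above its underside. It can be gripped across the 45 mm. May be absent (None)
- block_b_mid (a point): centre of a pine block, 45 mm (its x) by 90 mm (its y, the long way) by 28 mm (its z, up), about 0.12 kg; lies flat on the bench at the start; the centre is 14 mm above its underside. It can be gripped across the 45 mm. May be absent (None)
- block_c_mid (a point): centre of a pine block, 45 mm (its x) by 90 mm (its y, the long way) by 28 mm (its z, up), about 0.12 kg; lies flat on the bench at the start; the centre is 14 mm above its underside. It can be gripped across the 45 mm. May be absent (None)
- block_a: the same block; origin at the middle of its underside. Absent (None) when the block is
- block_b: the same block; origin at the middle of its underside. Absent (None) when the block is
- block_c: the same block; origin at the middle of its underside. Absent (None) when the block is
- pliers: bystander, to be left alone: blue-handled long-nose pliers, 175 mm long, lying flat; origin at the middle of its underside
- tape_measure: bystander, to be left alone: yellow pocket tape measure, 81 x 36 mm, 66 mm high; origin at the middle of its underside
- spanner: bystander, to be left alone: combination spanner, 167 mm long, lying flat; origin at the middle of its underside
- g_clamp: bystander, to be left alone: red-brown G-clamp, 103 x 73 mm, 29 mm high, lying flat; origin at the middle of its underside
- block_d_mid (a point): centre of a pine block, 45 mm (its x) by 90 mm (its y, the long way) by 28 mm (its z, up), about 0.12 kg; lies flat on the bench at the start; the centre is 14 mm above its underside. It can be gripped across the 45 mm. May be absent (None)
- block_d: the same block; origin at the middle of its underside. Absent (None) when the block is

How it is judged:
By the outcome, as a careful person would: the job done as asked, in the order asked, and still so for the second after the job is handed in, with the robot touching nothing.
Of block_a, block_b, block_c, block_d only 3 to 4 are there at a start; the rules pass over those that are not, and their reading is None.
At some moment in a run one of block_a, block_b, block_c, block_d may be knocked a few centimetres aside while the robot is not near it.
Once in a run the grip may slacken for a moment while it holds something.
It also fails if it takes over 210 s, if anything falls off the work surface, if the arm or the gripper's body presses on something with over 40 N, if the wrist force passes 120 N, or if a joint passes its speed limit or range.

## Working session

There is one attempt and no reset: what is moved stays moved. The work goes in short steps, Python scripts to look and compute and a tool call to move; the robot and the scene stay as the last step left them, time stands still between calls to the robot, and variables do not carry over. Pictures are saved under pics/ and viewed, at most 14 in all, crops included, and the job is handed in when it is done.

Besides the shell and the picture viewer there is one more tool, called after "Call:" as a command line: name --argument value ..., lists and objects as JSON in quotes. step_arm: Moves the arm, as the interface text tells. Its arguments: {"type":"object","properties":{"moves":{"type":"array","items":{"type":"array","items":{"type":"array","items":{"type":"number"}}}}},"required":["moves"]}

```bash
mkdir -p pics; cat > h.py <<'E'
import numpy as np, cv2
from plant import ctrl, viewer, close_job
from scipy.spatial.transform import Rotation as R
def cam(n):
    i=viewer.camera_info(n); return i
def rot(i):
    o=np.array(i['orientation'],float)
    return o if o.shape==(3,3) else R.from_euler('xyz',o,degrees=True).as_matrix()
def ray(i,px,z):
    K=np.array(i['camera_matrix']);p=np.atleast_2d(px).astype(float)
    d=np.c_[(p[:,0]-K[0,2])/K[0,0],(p[:,1]-K[1,2])/K[1,1],np.ones(len(p))]@rot(i).T
    e=np.array(i['eye']); return e+d*((z-e[2])/d[:,2])[:,None]
def cloud(i,dep):
    K=np.array(i['camera_matrix']);v,u=np.mgrid[:dep.shape[0],:dep.shape[1]]
    P=np.stack([(u-K[0,2])/K[0,0]*dep,(v-K[1,2])/K[1,1]*dep,dep],-1)
    return P@rot(i).T+np.array(i['eye'])
E
python3 - <<'E'
from h import *
print(ctrl.get_obs())
for n in("scene","top"):
    i=cam(n);print(i)
    p,d=viewer.snapshot(n);cv2.imwrite(f'pics/{n}0.png',p);np.save(n+'0.npy',d)
    print((d>0).mean())
E
```

```text
{'clock': 0.0, 'joint_pos': array([-5.99818878e+01,  2.05899248e+01,  6.35431967e-01, -2.21425527e-02,
       -7.01384982e+01, -1.65051586e+01]), 'qvel': array([ 0.04092977,  0.07736251,  0.03103547,  0.02989701,  0.00467871,
       -0.00014578]), 'tau': array([-6.14140981e-05, -5.82718313e+01,  2.93056995e+01,  6.99693963e+00,
        6.89837529e-03, -1.31207166e-04]), 'tool_pos': array([ 0.15757135, -0.65583785,  0.225646  ]), 'orientation': array([ 1.79904926e+02, -6.46371374e-03, -1.66494581e+02]), 'force': array([ 0.04851778, -0.21884678, -0.51032958]), 'moment': array([ 9.05689501e-05, -3.41934147e-02, -1.52350500e-02]), 'gripper_force': 0.0, 'opening': 0.08768759086408189}
{'camera_matrix': array([[489.01054853,   0.        , 318.99297998],
       [  0.        , 489.01054853, 192.97830689],
       [  0.        ,   0.        ,   1.        ]]), 'eye': array([0.04821511, 0.82700553, 0.91859177]), 'orientation': array([-124.76758033,    0.39030622, -155.51090268])}
0.9960390625
{'camera_matrix': array([[407.09792818,   0.        , 320.93706306],
       [  0.        , 407.09792818, 203.02700918],
       [  0.        ,   0.        ,   1.        ]]), 'eye': array([ 0.40592482, -0.27549665,  1.34087212]), 'orientation': array([-171.69317257,    0.32598822,  -89.83794584])}
0.99584375
```

View pics/top0.png

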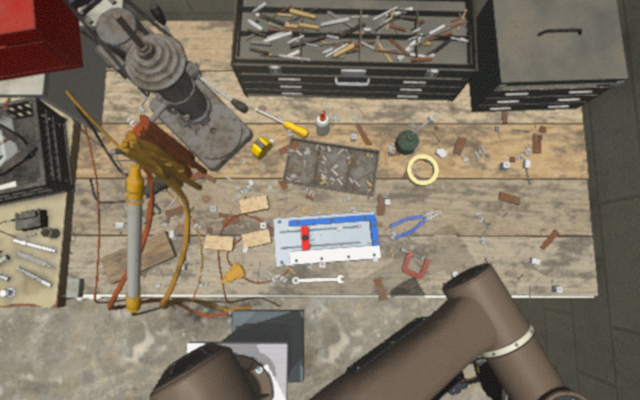

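View pics/scene0.png

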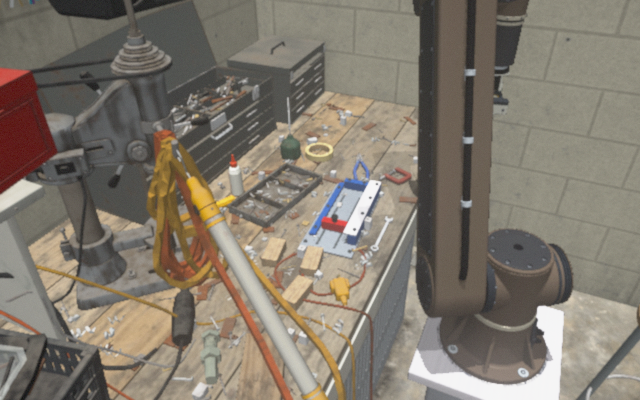

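Top view: the fixture spans px (275–382, 213–265). Its end stop is at the right (379,238), the red clamp at (305,238), and the white lip at the bottom (robot side). There are pine blocks at about (255,205), (218,242) and (256,238). Next I'll measure with depth and masks.

```bash
cat >> h.py <<'E'
def rects(n,p,d,z0,z1,box,amin=120,hsv=None,plane=None):
    """connected areas with height in z0..z1 within world box -> min area rects on plane"""
    i=cam(n);P=cloud(i,d)
    m=(P[...,2]>z0)&(P[...,2]<z1)&(d>0)&(P[...,0]>box[0])&(P[...,0]<box[1])&(P[...,1]>box[2])&(P[...,1]<box[3])
    if hsv is not None: m&=cv2.inRange(cv2.cvtColor(p,cv2.COLOR_BGR2HSV),hsv[0],hsv[1])>0
    m=cv2.morphologyEx(m.astype(np.uint8),cv2.MORPH_OPEN,np.ones((3,3)))
    c,l,s,ct=cv2.connectedComponentsWithStats(m)
    out=[]
    for k in range(1,c):
        if s[k,4]<amin: continue
        v,u=np.where(l==k); z=np.median(P[...,2][l==k])
        q=ray(i,np.c_[u,v],z if plane is None else plane)[:,:2]
        (cx,cy),(w,h),a=cv2.minAreaRect((q*1000).astype(np.float32))
        if w>h: w,h,a=h,w,a+90
        a=(a+90)%180  # direction of long side, from world x
        out.append(dict(px=tuple(ct[k].round(0)),mean=q.mean(0).round(4),c=(round(cx),round(cy)),wh=(round(w),round(h)),long=round(a,1),z=round(float(z),4),n=int(s[k,4])))
    return out
E
python3 - <<'E'
from h import *
for n in("top","scene"):
    p=cv2.imread(f'pics/{n}0.png');d=np.load(n+'0.npy');P=cloud(cam(n),d)
    print(n,'bench z', [np.round(P[v,u],4) for u,v in ([(330,195),(450,230)] if n=="top" else [(330,290)])])
    B=(0.3,0.85,-.6,.45)
    print('pine');[print(r) for r in rects(n,p,d,.02,.036,B,60,((8,50,90),(25,255,255)))]
    print('red');[print(r) for r in rects(n,p,d,.01,.07,B,20,((0,150,90),(6,255,255)))]
    print('blue');[print(r) for r in rects(n,p,d,.006,.06,B,30,((105,120,60),(125,255,255)))]
    print('white lip');[print(r) for r in rects(n,p,d,.042,.055,B,60,((0,0,180),(180,60,255)))]
E
```

```text
top bench z [array([ 0.6284, -0.2975,  0.0023]), array([ 0.5128, -0.6923, -0.    ])]
pine
{'px': (np.float64(253.0), np.float64(204.0)), 'mean': array([ 0.5929, -0.046 ]), 'c': (593, -47), 'wh': (46, 90), 'long': 101.1, 'z': 0.0281, 'n': 380}
{'px': (np.float64(256.0), np.float64(238.0)), 'mean': array([ 0.4824, -0.0577]), 'c': (482, -57), 'wh': (45, 90), 'long': 102.3, 'z': 0.0278, 'n': 379}
{'px': (np.float64(218.0), np.float64(243.0)), 'mean': array([0.4677, 0.0622]), 'c': (468, 62), 'wh': (45, 91), 'long': 85.0, 'z': 0.0277, 'n': 387}
{'px': (np.float64(234.0), np.float64(273.0)), 'mean': array([0.3721, 0.0075]), 'c': (369, 8), 'wh': (50, 62), 'long': 135.7, 'z': 0.0296, 'n': 252}
red
{'px': (np.float64(304.0), np.float64(230.0)), 'mean': array([ 0.5071, -0.2143]), 'c': (507, -214), 'wh': (19, 23), 'long': 0.4, 'z': 0.0382, 'n': 50}
{'px': (np.float64(305.0), np.float64(245.0)), 'mean': array([ 0.4616, -0.2176]), 'c': (461, -217), 'wh': (19, 25), 'long': 0.4, 'z': 0.0389, 'n': 52}
blue
{'px': (np.float64(371.0), np.float64(219.0)), 'mean': array([ 0.5482, -0.4307]), 'c': (547, -4
[... 2024 characters left out ...]
.3535]), 'c': (541, -354), 'wh': (15, 90), 'long': 94.3, 'z': 0.0179, 'n': 72}
{'px': (np.float64(325.0), np.float64(211.0)), 'mean': array([ 0.5352, -0.2698]), 'c': (535, -270), 'wh': (16, 46), 'long': 94.3, 'z': 0.0178, 'n': 47}
{'px': (np.float64(318.0), np.float64(222.0)), 'mean': array([ 0.5315, -0.2139]), 'c': (532, -214), 'wh': (12, 34), 'long': 114.4, 'z': 0.0182, 'n': 31}
{'px': (np.float64(313.0), np.float64(231.0)), 'mean': array([ 0.5284, -0.1707]), 'c': (529, -171), 'wh': (17, 23), 'long': 114.0, 'z': 0.0172, 'n': 33}
white lip
{'px': (np.float64(361.0), np.float64(208.0)), 'mean': array([ 0.4267, -0.2947]), 'c': (427, -307), 'wh': (39, 289), 'long': 94.0, 'z': 0.0483, 'n': 674}
```

```bash
python3 - <<'E'
from h import *
for n in("top","scene"):
    p=cv2.imread(f'pics/{n}0.png');d=np.load(n+'0.npy')
    [print(n,r) for r in rects(n,p,d,.05,.066,(.45,.53,-.26,-.17),8)]
    P=cloud(cam(n),d); m=(P[...,2]>.05)&(P[...,2]<.07)&(abs(P[...,0]-.486)<.03)&(abs(P[...,1]+.214)<.03); print(P[m].mean(0),m.sum())
E
```

```text
top {'px': (np.float64(304.0), np.float64(238.0)), 'mean': array([ 0.4835, -0.2142]), 'c': (483, -215), 'wh': (13, 16), 'long': 0.5, 'z': 0.058, 'n': 28}
[ 0.48350851 -0.21361261  0.05759622] 30
scene {'px': (np.float64(334.0), np.float64(216.0)), 'mean': array([ 0.4804, -0.2094]), 'c': (481, -210), 'wh': (15, 19), 'long': 113.3, 'z': 0.058, 'n': 29}
[ 0.48027087 -0.21006857  0.0569614 ] 32
```

Call:
step_arm --moves '[[[3.2,4.3,0,-0.08,8],[3.2,4.3,0,-0.08,8],[3.2,4.3,0,0,8],[3.2,4.3,0,0,8],[3.2,4.3,0,0,6],[3.2,4.3,0,0,6],[3.2,4.3,0,0,5],[3.2,4.3,0,0,5],[3.2,4.3,0,0,5],[3.2,4.3,0,0,5]]]'

```text
clock: 1.1
tool_pos: [0.4569, -0.2532, 0.2266]
orientation: [180.0, 0.0, -175.7]
force: [0.9, -0.5, 0.4]
opening: 0.0503
gripper_force: 0.0
```

Call:
step_arm --moves '[[[0.4,1.4,0,0,5],[0,0,-4,0,5],[0,0,-4,0,5],[0,0,-3,0,5],[0,0,0,0,5],[0,0,0,0,5]]]'

```text
clock: 1.7
tool_pos: [0.4601, -0.2415, 0.117]
orientation: [-180.0, -0.1, -175.6]
force: [0.7, -0.0, 0.4]
opening: 0.0501
gripper_force: 0.0
```

```bash
python3 - <<'E'
from h import *
print(ctrl.get_obs()['tool_pos'])
n="scene";p,d=viewer.snapshot(n);cv2.imwrite('pics/s1.png',cv2.resize(p[140:300,230:430],None,fx=3,fy=3,interpolation=cv2.INTER_CUBIC))
p,d=viewer.snapshot("top");cv2.imwrite('pics/t1.png',cv2.resize(p[180:300,190:400],None,fx=3,fy=3,interpolation=cv2.INTER_CUBIC))
E
```

```text
[ 0.46009113 -0.24154546  0.1169572 ]
```

View pics/s1.png

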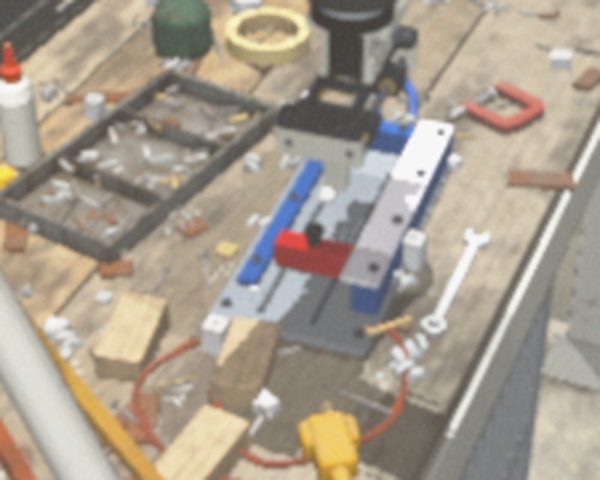

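The gripper (crop ~(330,130)) hovers beyond the clamp knob (315,235). The three blocks and the fixture are undisturbed. I'll close in on the knob.

Call:
step_arm --moves '[[[2.2,3.0,0,0,5],[0,0,0,0,5],[0,0,-2,0,5],[0,0,-2,0,5],[0,0,-2,0,5],[0,0,-1.3,0,5],[0,0,0,0,0.5],[0,0,0,0,0.5],[0,0,0,0,0.5],[0,0,0,0,0.5]]]'

```text
clock: 2.8
tool_pos: [0.483, -0.2114, 0.0448]
orientation: [-180.0, 0.1, -175.6]
force: [1.0, -2.4, 1.5]
opening: 0.0233
gripper_force: 1.3
```

Call:
step_arm --moves '[[[0,0,0,0,0.5],[0,0,0,0,0.5],[0,0,0,0,0.5],[0,0,0,0,0.5]]]'

```text
clock: 3.2
tool_pos: [0.4831, -0.2115, 0.0447]
orientation: [-180.0, 0.1, -175.6]
force: [0.2, -1.7, 7.5]
opening: 0.018
gripper_force: 30.0
```

Call:
step_arm --moves '[[[-0.07,1.0,0,0,0.5],[-0.07,1.0,0,0,0.5],[-0.07,1.0,0,0,0.5],[-0.07,1.0,0,0,0.5],[-0.07,1.0,0,0,0.5],[-0.07,0.8,0,0,0.5],[0,0.4,0,0,0.5],[0,0,0,0,0.5]]]'

```text
clock: 4.0
tool_pos: [0.4786, -0.1514, 0.0447]
orientation: [-179.8, 0.0, -175.5]
force: [0.4, -20.0, 2.7]
opening: 0.0174
gripper_force: 30.0
```

Call:
step_arm --moves '[[[0,0.3,0,0,0.5],[0,0.2,0,0,0.5],[0,0,0,0,0.5],[0,0,0,0,0.5]]]'

```text
clock: 4.4
tool_pos: [0.4785, -0.1506, 0.0448]
orientation: [-179.6, -0.0, -175.6]
force: [5.1, -52.3, -5.0]
opening: 0.0179
gripper_force: 30.0
```

Call:
step_arm --moves '[[[0,-0.5,0,0,0.5],[0,0,0,0,4],[0,0,0,0,5],[0,0,0,0,5],[0,0,3,0,5],[0,0,4,0,6],[0,2,4,-0.144,7],[0,3,0,-0.144,7],[0,3,0,-0.144,7],[0,2,0,-0.144,7]]]'

```text
clock: 5.4
tool_pos: [0.4778, -0.0473, 0.1539]
orientation: [179.9, 0.0, 151.1]
force: [-0.6, -0.2, -0.3]
opening: 0.0696
gripper_force: 0.0
```

Call:
step_arm --moves '[[[0,0,0,-0.144,7],[0,0,0,-0.144,7],[0,0,0,-0.144,7],[0,0,0,-0.144,7],[0,0,0,-0.144,7],[0,0,0,-0.144,7],[0,0,0,0,7],[0,0,0,0,7]]]'

```text
clock: 6.2
tool_pos: [0.4843, -0.0819, 0.1506]
orientation: [179.6, -3.6, 104.3]
force: [0.2, 0.4, -0.5]
opening: 0.07
gripper_force: 0.0
```

```bash
python3 - <<'E'
from h import *
o=ctrl.get_obs();print(o['joint_pos'].round(1),o['tool_pos'],o['orientation'])
E
```

```text
[  10.3    7.8  -25.6   -4.3  -56.6 -173.6] [ 0.48430488 -0.08192978  0.15055575] [179.59597963  -3.60670544 104.32992315]
```

Call:
step_arm --moves '[[[0,0,0,0,7],[0,0,0,0,7]]]'

```text
clock: 6.4
tool_pos: [0.4843, -0.081, 0.1509]
orientation: [179.6, -3.6, 104.5]
force: [-0.1, -0.2, 0.0]
opening: 0.0698
gripper_force: 0.0
```

Call:
step_arm --moves '[[[0,0,0,0.145,7],[0,0,0,0.145,7],[0,0,0,0.145,7],[0,0,0,0.145,7],[0,0,0,0.145,7],[0,0,0,0.145,7],[0,0,0,0.145,7],[0,0,0,0.145,7],[0,0,0,0.145,7],[0,0,0,0.145,7]]]'

```text
clock: 7.4
tool_pos: [0.4845, -0.081, 0.151]
orientation: [179.6, -3.6, -172.1]
force: [-0.9, 0.4, -0.3]
opening: 0.07
gripper_force: 0.0
```

Call:
step_arm --moves '[[[0,0,0,0.145,7],[0,0,0,0.145,7],[0,0,0,0.145,7],[0,0,0,0.145,7],[0,0,0,0.145,7],[0,0,0,0.145,7],[0,0,0,0.145,7],[0,0,0,0.145,7],[0,0,0,0.145,7],[0,0,0,0.145,7]]]'

```text
clock: 8.4
tool_pos: [0.4844, -0.0809, 0.151]
orientation: [179.6, -3.6, -89.0]
force: [-0.4, -0.9, 0.0]
opening: 0.0698
gripper_force: 0.0
```

Call:
step_arm --moves '[[[0,0,0,0,7],[0,0,0,0,7]]]'

```text
clock: 8.6
tool_pos: [0.4845, -0.0812, 0.151]
orientation: [179.6, -3.6, -89.7]
force: [0.3, -0.5, 0.1]
opening: 0.07
gripper_force: 0.0
```

```bash
cat > look.py <<'E'
from h import *
import sys
def blocks(tag,zlo=.02,zhi=.036):
    for n in("top","scene"):
        p,d=viewer.snapshot(n);cv2.imwrite(f'pics/{n}_{tag}.png',p);np.save(n+'.npy',d)
        for r in rects(n,p,d,zlo,zhi,(.42,.72,-.47,.2),60,((8,50,50),(25,255,255))):print(n,r['c'],r['wh'],r['long'],r['z'],r['n'])
if __name__=="__main__":
    o=ctrl.get_obs();print(o['clock'],o['joint_pos'].round(1),o['tool_pos'].round(4),o['orientation'].round(1))
    blocks(sys.argv[1])
E
python3 look.py b1
```

```text
8.6 [ 16.2   7.  -30.    4.1 -54.5 -18.3] [ 0.4845 -0.0812  0.151 ] [179.6  -3.6 -89.7]
top (488, -91) (26, 42) 1.4 0.0278 100
scene (590, -43) (48, 96) 101.0 0.0279 396
scene (478, -50) (46, 91) 101.6 0.0279 367
scene (465, 66) (48, 94) 84.7 0.0279 506
```

Call:
step_arm --moves '[[[-0.45,2.7,0,0.1,7],[0,0,-2,0.1,7],[0,0,-3,0,7],[0,0,-3,0,7],[0,0,-3,0,7],[0,0,-2,0,7],[0,0,0,0,7],[0,0,0,0,7]]]'

```text
clock: 9.5
tool_pos: [0.4802, -0.0547, 0.0211]
orientation: [179.5, -3.6, -78.1]
force: [-0.5, -0.3, 0.3]
opening: 0.07
gripper_force: 0.0
```

Call:
step_arm --moves '[[[0,0,-1.0,0,7],[0,0,-0.4,0,7],[0,0,0,0,3],[0,0,0,0,3],[0,0,0,0,3],[0,0,0,0,3],[0,0,0,0,3],[0,0,0,0,3],[0,0,0,0,3]]]'

```text
clock: 10.4
tool_pos: [0.4802, -0.0546, 0.0072]
orientation: [179.6, -3.6, -78.0]
force: [-1.6, 1.4, 5.3]
opening: 0.0449
gripper_force: 30.0
```

Call:
step_arm --moves '[[[0,0,2,0,3],[0,0,4,0,3],[0,0,4,0,3],[0,-1,2,-0.142,3],[0,-3,0,-0.142,3],[0,-3.5,0,-0.142,3],[0.5,-3.5,0,-0.142,3],[0.5,-3.5,0,-0.142,3],[0.5,-3.5,0,-0.142,3],[0.5,-3.5,0,-0.142,3]]]'

```text
clock: 11.4
tool_pos: [0.4997, -0.271, 0.1263]
orientation: [179.5, -3.6, -135.3]
force: [1.8, -0.5, -0.6]
opening: 0.0447
gripper_force: 30.0
```

Call:
step_arm --moves '[[[0.3,-3.5,0,-0.142,3],[0,-3.1,0,-0.142,3],[0,-2.5,0,-0.142,3],[0,0,0,-0.142,3],[0,0,0,-0.142,3],[0,0,0,0,3],[0,0,0,0,3]]]'

```text
clock: 12.1
tool_pos: [0.5027, -0.3606, 0.1264]
orientation: [179.5, -3.6, -175.4]
force: [-0.7, 0.2, -0.7]
opening: 0.0446
gripper_force: 30.0
```

Call:
step_arm --moves '[[[0,0,-3,0,3],[0,0,-3.2,0,3],[0,0,0,0,3],[0,0,0,0,3]]]'

```text
clock: 12.5
tool_pos: [0.5029, -0.3605, 0.0651]
orientation: [179.6, -3.7, -175.5]
force: [-0.3, 0.1, -1.6]
opening: 0.0448
gripper_force: 30.0
```

```bash
python3 - <<'E'
from h import *
print(ctrl.get_obs()['tool_pos'])
a,d=viewer.snapshot("top");b,e=viewer.snapshot("scene");np.save('top.npy',d);np.save('scene.npy',e)
A=cv2.resize(a[190:280,260:400],(800,514));B=cv2.resize(b[150:270,280:400],(560,560))
cv2.imwrite('pics/m2.png',np.hstack([cv2.resize(A,(400,300)),cv2.resize(B,(300,300))]))
for n,p,q in(("top",a,d),("scene",b,e)):
    for r in rects(n,p,q,.065,.095,(.42,.6,-.45,-.25),15,((8,50,50),(25,255,255))):print(n,r)
E
```

```text
[ 0.50291283 -0.36053959  0.06508705]
top {'px': (np.float64(352.0), np.float64(242.0)), 'mean': array([ 0.4693, -0.3636]), 'c': (470, -364), 'wh': (21, 43), 'long': 90.1, 'z': 0.0859, 'n': 108}
scene {'px': (np.float64(355.0), np.float64(185.0)), 'mean': array([ 0.4685, -0.3472]), 'c': (470, -348), 'wh': (39, 69), 'long': 100.1, 'z': 0.0851, 'n': 151}
scene {'px': (np.float64(334.0), np.float64(185.0)), 'mean': array([ 0.5328, -0.3365]), 'c': (533, -336), 'wh': (12, 17), 'long': 113.2, 'z': 0.0727, 'n': 18}
```

View pics/m2.png

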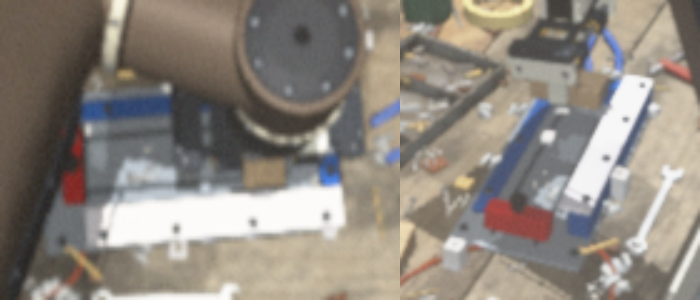

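The left panel (top view) shows the near end of the held block (265,170) just clear of the white lip. The right panel shows the clamp fully back (518,215). I'll lower it onto the kerb.

Call:
step_arm --moves '[[[0,0,-2,0,3],[0,0,-1,0,3],[0,0,-0.7,0,3],[0,0,-0.2,0,3],[0,0,0,0,3],[0,0,0,0,3]]]'

```text
clock: 13.2
tool_pos: [0.5034, -0.3609, 0.0265]
orientation: [179.6, -3.6, -175.6]
force: [0.1, 0.4, -1.5]
opening: 0.0451
gripper_force: 30.0
```

Call:
step_arm --moves '[[[0,0,-0.2,0,3],[0,0,-0.2,0,3],[0,0,-0.2,0,3],[0,0,0,0,3]]]'

```text
clock: 13.6
tool_pos: [0.5024, -0.361, 0.0213]
orientation: [179.6, -3.6, -175.6]
force: [-5.4, 1.2, 9.3]
opening: 0.0453
gripper_force: 30.0
```

Call:
step_arm --moves '[[[0,0,-0.15,0,3],[0,0,-0.15,0,3],[-0.3,0,0,0,3],[-0.3,0,0,0,3],[0,0,0,0,3]]]'

```text
clock: 14.1
tool_pos: [0.5011, -0.3617, 0.0201]
orientation: [179.8, -3.2, -175.6]
force: [4.6, 4.0, 13.0]
opening: 0.0446
gripper_force: 30.0
```

```bash
cat > tilt.py <<'E'
from h import *
o=ctrl.get_obs();print(o['tool_pos'].round(4),o['force'].round(1),o['orientation'].round(1))
O=np.array([.482,-.2825]);a=np.radians(4.2);Rf=np.array([[np.cos(a),-np.sin(a)],[np.sin(a),np.cos(a)]])
off=dict(top=(.0015,-.0015),scene=(-.0017,.0015))
def fix(P,n): # world -> fixture mm
    return np.c_[(P[:,:2]-O-off[n])@Rf,P[:,2]]*1000
def run(lo=-145,hi=120):
  for n in("top","scene"):
    p,d=viewer.snapshot(n);P=cloud(cam(n),d)
    m=(cv2.inRange(cv2.cvtColor(p,cv2.COLOR_BGR2HSV),(8,40,40),(25,255,255))>0)&(d>0)
    F=fix(P[m],n);k=(abs(F[:,0])<75)&(F[:,1]>lo-5)&(F[:,1]<hi)&(F[:,2]>12)&(F[:,2]<75);F=F[k]
    print(n,len(F),'y',np.percentile(F[:,1],[2,98]).round(1) if len(F) else '')
    for x in range(-50,70,8):
        g=F[(F[:,0]>=x)&(F[:,0]<x+8)]
        if len(g)>3: print('  x%+d: n%d z %s y %s'%(x,len(g),np.percentile(g[:,2],[10,50,90]).round(1),np.percentile(g[:,1],[5,95]).round(0)))
if __name__=="__main__":
    import sys;run(*[float(v) for v in sys.argv[1:]])
E
python3 tilt.py
```

```text
[ 0.5011 -0.3617  0.0201] [ 4.6  4.  13. ] [ 179.8   -3.2 -175.6]
top 91 y [-100.4  -59.1]
  x-34: n32 z [32.8 37.1 40.4] y [-99. -60.]
  x-26: n35 z [33.  36.6 40.2] y [-98. -61.]
  x-18: n24 z [33.3 38.1 41.2] y [-97. -60.]
scene 165 y [-99.1 -56.2]
  x-34: n15 z [31.2 37.6 39.1] y [-92. -60.]
  x-26: n36 z [19.3 36.5 39.5] y [-99. -57.]
  x-18: n38 z [17.9 36.9 40.5] y [-96. -59.]
  x-10: n33 z [21.1 37.7 40.8] y [-96. -57.]
  x-2: n16 z [18.9 29.4 39.5] y [-86. -57.]
  x+30: n8 z [21.2 26.8 32.3] y [-61. -57.]
  x+38: n12 z [19.7 26.3 34.8] y [-64. -57.]
  x+46: n5 z [21.1 27.8 29. ] y [-65. -55.]
```

Call:
step_arm --moves '[[[-0.3,0,0,0,3],[-0.3,0,0,0,3],[-0.3,0,0,0,3],[0,0,0,0,3]]]'

```text
clock: 14.6
tool_pos: [0.4928, -0.3623, 0.02]
orientation: [179.8, -3.1, -175.5]
force: [5.5, 0.5, 7.9]
opening: 0.0448
gripper_force: 30.0
```

Call:
step_arm --moves '[[[-0.3,0,0,0,3],[-0.3,0,0,0,3],[-0.2,0,0,0,3],[0,0,0,0,3],[0,0,0,0,3]]]'

```text
clock: 15.1
tool_pos: [0.4886, -0.3625, 0.0203]
orientation: [179.9, -2.8, -175.5]
force: [15.8, 2.2, 3.9]
opening: 0.0448
gripper_force: 30.0
```

```bash
python3 tilt.py
```

```text
[ 0.4886 -0.3625  0.0203] [15.8  2.2  3.9] [ 179.9   -2.8 -175.5]
top 28 y [-100.1  -58.8]
  x-34: n27 z [33.2 36.7 40.9] y [-99. -60.]
scene 106 y [-97.7 -42.6]
  x-42: n4 z [45.5 48.3 49.1] y [-79. -43.]
  x-34: n18 z [32.5 38.2 41. ] y [-97. -56.]
  x-26: n34 z [18.9 37.2 41.8] y [-95. -56.]
  x-18: n22 z [20.1 31.  40.2] y [-93. -57.]
  x+22: n11 z [19.4 26.  35.7] y [-63. -55.]
  x+30: n10 z [23.1 29.1 36.1] y [-61. -56.]
```

Call:
step_arm --moves '[[[0,0,0,0,5.5],[0,0,0,0,5.5],[0,0,0,0,5.5],[0,0,3,0,5.5],[0,0,4,0,5.5],[4,0,3,0,5],[4,0,0,0,2],[0,0,0,0,0],[0,0,0,0,0]]]'

```text
clock: 16.1
tool_pos: [0.5597, -0.3604, 0.1159]
orientation: [179.5, -3.7, -175.6]
force: [-0.1, 0.1, -0.3]
opening: 0.0317
gripper_force: 0.0
```

```bash
python3 tilt.py
```

```text
[ 0.5597 -0.3604  0.1159] [-0.1  0.1 -0.3] [ 179.5   -3.7 -175.6]
top 330 y [-99.6 -57.4]
  x-34: n33 z [33.9 36.2 39.4] y [-98. -59.]
  x-26: n35 z [33.7 36.4 39. ] y [-95. -59.]
  x-18: n35 z [33.8 35.8 38.7] y [-98. -57.]
  x-10: n34 z [32.5 35.4 38.7] y [-97. -59.]
  x-2: n36 z [31.4 35.5 38.8] y [-100.  -58.]
  x+6: n35 z [32.4 36.3 38.1] y [-97. -61.]
  x+14: n34 z [33.5 36.4 40.3] y [-98. -59.]
  x+22: n31 z [33.  36.2 39.2] y [-97. -62.]
  x+30: n33 z [32.1 35.9 39. ] y [-97. -57.]
  x+38: n24 z [31.6 35.5 38.9] y [-97. -61.]
scene 286 y [-98.3 -55.2]
  x-34: n14 z [33.6 36.7 39.9] y [-92. -60.]
  x-26: n35 z [19.  34.2 38.6] y [-94. -57.]
  x-18: n32 z [18.3 34.4 37.7] y [-96. -57.]
  x-10: n35 z [17.7 35.2 38.1] y [-96. -57.]
  x-2: n35 z [19.9 34.4 37.4] y [-95. -57.]
  x+6: n31 z [19.8 35.8 38.6] y [-94. -57.]
  x+14: n30 z [18.7 34.9 37.5] y [-98. -57.]
  x+22: n32 z [21.9 35.9 38.3] y [-94. -57.]
  x+30: n29 z [19.2 34.1 38.7] y [-93. -55.]
  x+38: n13 z [17.6 34.5 37.3] y [-89. -57.]
```

Call:
step_arm --moves '[[[-3.5,2.7,0,0,0],[-3.5,2.6,0,0,0],[-0.8,0,-3,0,0],[0,0,-2,0,0],[0,0,0,0,0],[0,0,0,0,0]]]'

```text
clock: 16.8
tool_pos: [0.4815, -0.308, 0.0672]
orientation: [179.6, -3.7, -175.7]
force: [1.3, 0.9, 1.6]
opening: 0.0001
gripper_force: 0.0
```

Call:
step_arm --moves '[[[0,0,-3,0,0],[0,0,-1.8,0,0],[0,0,0,0,0],[0.06,-0.8,0,0,0],[0.06,-0.8,0,0,0],[0.06,-0.8,0,0,0],[0.06,-0.8,0,0,0],[0.06,-0.8,0,0,0],[0.06,-0.6,0,0,0],[0,0,0,0,0]]]'

```text
clock: 17.8
tool_pos: [0.4856, -0.3547, 0.0188]
orientation: [179.6, -3.6, -175.7]
force: [0.5, 0.5, -0.1]
opening: 0.0005
gripper_force: 0.0
```

Call:
step_arm --moves '[[[0.04,-0.5,0,0,0],[0.03,-0.4,0,0,0],[0.02,-0.3,0,0,0],[0.02,-0.3,0,0,0],[0,0,0,0,0]]]'

```text
clock: 18.3
tool_pos: [0.4866, -0.3678, 0.0187]
orientation: [179.5, -3.6, -175.7]
force: [0.3, 6.8, 1.9]
opening: 0.0003
gripper_force: 3.4
```

Call:
step_arm --moves '[[[0.0,-0.15,0,0,0],[0,0,0,0,0],[0,1.5,0,0,0],[0,0,4,0,3],[0,0,4,0,7],[0,3,4,0.14,7],[0.5,4,0,0.14,7],[0.5,4,0,0.14,7],[0,0,0,0,7]]]'

```text
clock: 19.2
tool_pos: [0.4973, -0.2416, 0.1398]
orientation: [179.6, -3.5, -151.1]
force: [0.4, -0.4, 0.7]
opening: 0.0428
gripper_force: 0.0
```

```bash
python3 tilt.py -145 100; python3 look.py b2
```

```text
[ 0.4973 -0.2416  0.1398] [ 0.4 -0.4  0.7] [ 179.6   -3.5 -151.1]
top 330 y [-142.8 -100.5]
  x-34: n34 z [33.2 36.3 39.2] y [-141. -102.]
  x-26: n34 z [33.1 36.3 40.2] y [-141. -103.]
  x-18: n36 z [33.8 35.7 40.1] y [-143. -102.]
  x-10: n33 z [34.1 35.7 38.8] y [-139. -104.]
  x-2: n36 z [33.2 37.1 39.3] y [-141. -100.]
  x+6: n33 z [33.  36.  39.6] y [-140. -102.]
  x+14: n36 z [31.8 36.3 41.4] y [-143. -101.]
  x+22: n35 z [32.8 36.8 38.6] y [-140. -104.]
  x+30: n32 z [32.5 36.8 40.4] y [-139. -102.]
  x+38: n21 z [31.8 37.3 39.3] y [-141. -107.]
scene 278 y [-142.3  -98.9]
  x-34: n13 z [34.4 36.8 40.1] y [-135. -102.]
  x-26: n29 z [20.4 34.6 37.9] y [-140. -100.]
  x-18: n36 z [20.6 34.8 37.8] y [-136. -100.]
  x-10: n29 z [18.  33.9 38. ] y [-141. -101.]
  x-2: n34 z [16.6 34.1 38.2] y [-139. -101.]
  x+6: n29 z [17.5 34.2 37.5] y [-138.  -99.]
  x+14: n34 z [17.7 33.6 36.7] y [-136.  -99.]
  x+22: n31 z [20.3 35.1 37.3] y [-138. -101.]
  x+30: n33 z [18.2 34.5 37.7] y [-140. -101.]
  x+38: n10 z [16.7 34.2 36.1] y [-133. -101.]
19.3 [ -4.7  14.9 -20.5   1.9 -57.8 -57.9] [ 0.497  -0.2441  0.1393] [ 179.6   -3.6 -151.5]
top (465, 33) (29, 42) 0.1 0.0277 112
scene (495, -391) (40, 66) 179.9 0.0285 93
scene (590, -42) (48, 97) 101.0 0.028 387
scene (465, 66) (49, 94) 85.6 0.028 501
```

Call:
step_arm --moves '[[[1,3,0,0.14,7],[1.2,3,0,0.14,7],[1.2,3,0,0.14,7],[1.2,3,0,0.14,7],[1.2,3,0,0.14,7],[1.2,2.5,0,0.14,7],[1.2,1.5,0,0.14,7],[1.2,0.9,0,0.14,7],[0,0,0,0.14,7],[0,0,0,0,7]]]'

```text
clock: 20.4
tool_pos: [0.5907, -0.047, 0.1382]
orientation: [179.5, -3.6, -79.4]
force: [0.1, 0.2, -0.5]
opening: 0.07
gripper_force: 0.0
```

Call:
step_arm --moves '[[[0,0,-2,0,7],[0,0,-2,0,7],[0,0,0,0,7],[0,0,0,0,7]]]'

```text
clock: 20.8
tool_pos: [0.5906, -0.0471, 0.0989]
orientation: [179.5, -3.6, -79.6]
force: [0.5, 0.2, 0.5]
opening: 0.0699
gripper_force: 0.0
```

Call:
step_arm --moves '[[[0.1,0.2,-3,0,7],[0,0,-3,0,7],[0,0,-2,0,7],[0,0,-1.2,0,7],[0,0,0,0,5],[0,0,0,0,3],[0,0,0,0,3],[0,0,0,0,3],[0,0,0,0,3],[0,0,0,0,3]]]'

```text
clock: 21.8
tool_pos: [0.5926, -0.044, 0.0082]
orientation: [179.7, -3.6, -79.4]
force: [-1.1, 1.3, 7.2]
opening: 0.0447
gripper_force: 29.9
```

Call:
step_arm --moves '[[[0,0,0,0,3],[0,0,0,0,3]]]'

```text
clock: 22.0
tool_pos: [0.5926, -0.044, 0.0082]
orientation: [179.7, -3.6, -79.4]
force: [-0.0, 0.8, 6.9]
opening: 0.0447
gripper_force: 29.9
```

Call:
step_arm --moves '[[[0,0,2,0,3],[0,0,4,0,3],[0,0,4,0,3],[-0.5,-1,2,-0.14,3],[-1,-3,0,-0.14,3],[-1,-3.5,0,-0.14,3],[-1,-3.5,0,-0.14,3],[-1,-3.5,0,-0.14,3],[-1,-3.5,0,-0.14,3],[-1,-3.5,0,-0.14,3]]]'

```text
clock: 23.0
tool_pos: [0.526, -0.2603, 0.127]
orientation: [179.6, -3.6, -135.9]
force: [1.4, -0.3, -1.6]
opening: 0.0449
gripper_force: 29.9
```

Call:
step_arm --moves '[[[-1,-3.2,0,-0.14,3],[-1,-2,0,-0.14,3],[-0.7,-1,0,-0.14,3],[0,0,0,-0.14,3],[0,0,-2,-0.14,3],[0,0,-3,0,3],[0,0,0,0,3],[0,0,0,0,3]]]'

```text
clock: 23.8
tool_pos: [0.4993, -0.3212, 0.077]
orientation: [179.5, -3.7, -175.6]
force: [-0.3, -0.3, -0.6]
opening: 0.0447
gripper_force: 29.9
```

```bash
sed -i 's/F\[:,2\]<75/F[:,2]<120/' tilt.py; python3 tilt.py -95 50
```

```text
[ 0.4993 -0.3212  0.077 ] [-0.3 -0.3 -0.6] [ 179.5   -3.7 -175.6]
top 115 y [-59.9 -17.1]
  x-34: n31 z [ 94.7  98.2 101.5] y [-58. -20.]
  x-26: n40 z [93.9 96.4 98.4] y [-59. -20.]
  x-18: n41 z [ 93.1  97.2 100. ] y [-60. -17.]
scene 241 y [-64.4 -15. ]
  x-34: n49 z [75.9 86.2 97.7] y [-63. -17.]
  x-26: n38 z [ 73.7  96.1 100.3] y [-48. -17.]
  x-18: n33 z [79.2 95.7 99.6] y [-50. -17.]
  x-10: n40 z [76.8 95.4 99.7] y [-57. -18.]
  x-2: n30 z [76.5 92.8 98.5] y [-55. -17.]
  x+30: n7 z [80.5 88.1 92.1] y [-23. -14.]
  x+38: n16 z [75.7 83.7 91.7] y [-24. -15.]
  x+46: n17 z [76.1 83.4 94.5] y [-24. -15.]
  x+54: n10 z [75.4 84.8 90.6] y [-23. -15.]
```

Call:
step_arm --moves '[[[0.3,0,-2,0,3],[0,0,-1.5,0,3],[0,0,-1,0,3],[0,0,-0.4,0,3],[0,0,-0.2,0,3],[0,0,-0.2,0,3],[0,0,-0.2,0,3],[0,0,-0.2,0,3],[0,0,0,0,3]]]'

```text
clock: 24.8
tool_pos: [0.5019, -0.3213, 0.0217]
orientation: [179.6, -3.7, -175.6]
force: [-5.7, 2.2, 10.3]
opening: 0.0446
gripper_force: 30.0
```

```bash
python3 tilt.py -95 50
```

```text
[ 0.5019 -0.3213  0.0217] [-5.7  2.2 10.3] [ 179.6   -3.7 -175.6]
top 119 y [-95.8  15.9]
  x-34: n21 z [33.6 36.6 40.7] y [-58. -20.]
  x-26: n35 z [34.8 37.7 40.7] y [-57. -20.]
  x-18: n37 z [35.4 38.6 41.5] y [-67. -18.]
  x-10: n26 z [ 35.6  39.5 109.1] y [-87.  18.]
scene 252 y [-99.   12.4]
  x-34: n17 z [29.7 35.7 38.2] y [-63. -18.]
  x-26: n42 z [17.8 36.1 39.8] y [-94. -19.]
  x-18: n55 z [ 21.2  38.1 103.2] y [-72.  13.]
  x-10: n55 z [ 23.2  40.  107. ] y [-68.  12.]
  x-2: n42 z [ 21.5  38.6 101. ] y [-99. -17.]
  x+30: n5 z [ 30.9 111.3 116.5] y [-21. -14.]
  x+38: n17 z [ 25.   34.3 116.2] y [-23. -11.]
  x+46: n8 z [24.9 31.2 35.6] y [-24. -16.]
  x+54: n4 z [21.5 27.9 87.3] y [-23.  -9.]
```

Call:
step_arm --moves '[[[-0.1,0,-0.15,0,3],[-0.3,0,0,0,3],[-0.3,0,0,0,3],[-0.3,0,0,0,3],[-0.3,0,0,0,3],[-0.3,0,0,0,3],[0,0,0,0,3]]]'

```text
clock: 25.6
tool_pos: [0.4903, -0.3223, 0.0211]
orientation: [179.7, -3.2, -175.6]
force: [4.8, -0.6, 5.6]
opening: 0.0451
gripper_force: 30.0
```

Call:
step_arm --moves '[[[-0.3,0,0,0,3],[-0.2,0,0,0,3],[0,0,0,0,3]]]'

```text
clock: 25.9
tool_pos: [0.4855, -0.3223, 0.0211]
orientation: [179.8, -3.2, -175.6]
force: [4.9, -0.7, 6.2]
opening: 0.0447
gripper_force: 30.0
```

Release, rise, then close and get ready behind the block.

Call:
step_arm --moves '[[[0,0,0,0,5.5],[0,0,0,0,5.5],[0,0,0,0,5.5],[0,0,3,0,5.5],[0,0,4,0,5.5],[0,3,0,0,3],[0,3,0,0,0],[0,0,0,0,0],[0,0,0,0,0]]]'

```text
clock: 26.8
tool_pos: [0.4816, -0.2608, 0.0885]
orientation: [179.6, -3.6, -175.6]
force: [0.8, -0.7, -0.2]
opening: 0.0285
gripper_force: 0.0
```

```bash
python3 tilt.py -95 50
```

```text
[ 0.4816 -0.2608  0.0885] [ 0.8 -0.7 -0.2] [ 179.6   -3.6 -175.6]
top 46 y [-99.5 -19.8]
  x-34: n28 z [32.5 36.4 38.6] y [-58. -20.]
  x-26: n15 z [31.5 37.2 38.8] y [-53. -32.]
scene 261 y [-99.5 -14.1]
  x-34: n16 z [32.7 36.9 39.1] y [-68. -20.]
  x-26: n36 z [18.5 35.1 37.8] y [-55. -16.]
  x-18: n39 z [17.4 32.1 37.1] y [-97. -16.]
  x-10: n36 z [20.5 34.8 38. ] y [-65. -18.]
  x-2: n39 z [17.7 33.  37.5] y [-99. -17.]
  x+6: n37 z [14.6 33.9 38.3] y [-100.  -16.]
  x+14: n19 z [16.5 25.1 35.3] y [-50. -18.]
  x+22: n17 z [12.7 23.4 34.7] y [-23. -15.]
  x+30: n15 z [16.7 28.7 39. ] y [-23. -14.]
  x+38: n7 z [13.6 19.6 32.5] y [-26. -19.]
```

Call:
step_arm --moves '[[[0,0,-3,0,0],[0,0,-4,0,0],[0,0,0,0,0],[0.06,-0.9,0,0,0],[0.06,-0.9,0,0,0],[0.06,-0.9,0,0,0],[0.06,-0.9,0,0,0],[0.06,-0.9,0,0,0],[0.06,-0.9,0,0,0],[0,0,0,0,0]]]'

```text
clock: 27.9
tool_pos: [0.4854, -0.3165, 0.0185]
orientation: [179.6, -3.6, -175.7]
force: [0.5, 0.4, 0.1]
opening: 0.0002
gripper_force: 0.0
```

Call:
step_arm --moves '[[[0.04,-0.5,0,0,0],[0.02,-0.3,0,0,0],[0,-0.2,0,0,0],[0,0,0,0,0]]]'

```text
clock: 28.3
tool_pos: [0.4855, -0.3228, 0.0183]
orientation: [179.4, -3.6, -175.7]
force: [-0.1, 16.7, 7.2]
opening: 0.0003
gripper_force: 8.2
```

Call:
step_arm --moves '[[[0,1.5,0,0,0],[0,0,4,0,3],[0,0,4,0,7],[0,3,2,0.14,7],[0,4,0,0.14,7],[0,4,0,0.14,7],[0,4,0,0.14,7],[0,2,0,0.14,7],[0,0,0,0.14,7],[0,0,0,0,7]]]'

```text
clock: 29.3
tool_pos: [0.4858, -0.1391, 0.1185]
orientation: [179.6, -3.6, -127.3]
force: [-0.0, 0.2, 0.1]
opening: 0.0662
gripper_force: 0.0
```

```bash
python3 tilt.py -145 100|grep -E "y|\+6|-26|\+30"; python3 look.py b3
```

```text
top 663 y [-141.9  -57.1]
  x-34: n68 z [33.3 36.7 38.8] y [-139.  -59.]
  x-26: n71 z [32.9 35.9 39.1] y [-139.  -61.]
  x-18: n71 z [34.1 36.2 39.1] y [-140.  -60.]
  x-10: n66 z [34.2 36.7 40.1] y [-137.  -61.]
  x-2: n68 z [33.  36.5 38.8] y [-138.  -61.]
  x+6: n68 z [32.4 36.2 39.5] y [-139.  -62.]
  x+14: n72 z [32.6 36.  38.6] y [-140.  -59.]
  x+22: n67 z [32.6 36.4 39.3] y [-139.  -61.]
  x+30: n68 z [33.  35.8 38.8] y [-137.  -60.]
  x+38: n44 z [30.7 34.4 37.7] y [-138.  -64.]
scene 268 y [-141.6  -55.1]
  x-34: n24 z [33.6 36.8 39.2] y [-134.  -58.]
  x-26: n53 z [26.8 36.2 39.4] y [-139.  -54.]
  x-18: n58 z [21.1 36.3 39.5] y [-137.  -56.]
  x-10: n34 z [32.3 36.  37.9] y [-140.  -59.]
  x-2: n27 z [33.3 36.5 38.9] y [-139.  -82.]
  x+6: n18 z [35.2 36.8 38.8] y [-137. -101.]
  x+14: n18 z [33.5 36.4 38.5] y [-140. -108.]
  x+22: n13 z [35.1 36.2 37.1] y [-138. -111.]
  x+30: n20 z [34.2 36.3 39.6] y [-137. -106.]
29.4 [  8.   11.6 -28.7   2.8 -52.7 -47.5] [ 0.4858 -0.14    0.1184] [ 179.6   -3.6 -127.7]
top (459, 63) (29, 90) 90.2 0.0277 188
scene (465, 66) (49, 94) 84.2 0.028 490
```

View pics/scene_b3.png

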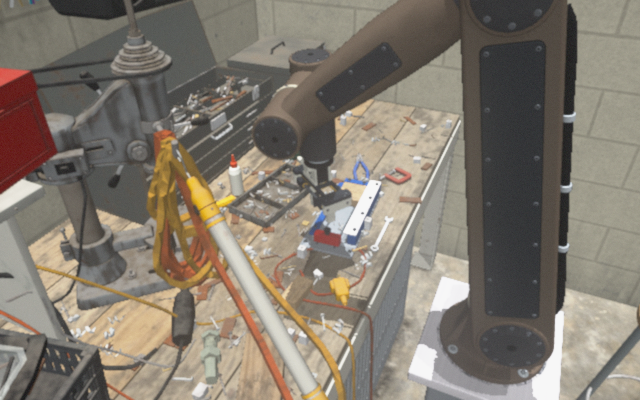

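The scene view shows two blocks in the fixture near (350,215). The third lies at (298,290), unmoved, and there is no fourth.

Call:
step_arm --moves '[[[-0.4,3.5,0,0.142,7],[-0.4,4,0,0.142,7],[-0.4,4,0,0.142,7],[-0.4,4,0,0.142,7],[-0.4,4,0,0,7],[0,0.9,0,0,7],[0,0,-3,0,7],[0,0,-3,0,7],[0,0,0,0,7],[0,0,0,0,7]]]'

```text
clock: 30.5
tool_pos: [0.466, 0.063, 0.0585]
orientation: [179.5, -3.7, -95.1]
force: [-0.6, -0.1, 0.4]
opening: 0.0701
gripper_force: 0.0
```

Call:
step_arm --moves '[[[0,0.1,-2,0,7],[0,0,-2,0,7],[0,0,-1.1,0,7],[0,0,0,0,5],[0,0,0,0,3],[0,0,0,0,3],[0,0,0,0,3],[0,0,0,0,3],[0,0,0,0,3],[0,0,0,0,3]]]'

```text
clock: 31.5
tool_pos: [0.4667, 0.0652, 0.0085]
orientation: [179.7, -3.6, -95.0]
force: [-1.8, -0.9, 6.9]
opening: 0.0449
gripper_force: 30.0
```

Call:
step_arm --moves '[[[0,0,2,0,3],[0,0,4,0,3],[0,0,4,0,3],[0,-1,2,-0.141,3],[0,-3,0,-0.141,3],[0.5,-4,0,-0.141,3],[0.5,-4,0,-0.141,3],[0.5,-4,0,-0.141,3],[0.5,-4,0,-0.141,3],[0.5,-4,0,-0.141,3]]]'

```text
clock: 32.5
tool_pos: [0.4908, -0.1767, 0.1278]
orientation: [179.6, -3.6, -151.9]
force: [0.9, -0.3, -0.9]
opening: 0.0449
gripper_force: 30.0
```

Call:
step_arm --moves '[[[0.5,-4,0,-0.141,3],[0.2,-4,0,-0.141,3],[0,-2.1,0,-0.141,3],[0,0,0,0,3],[0,0,-2,0,3],[0,0,-3,0,3],[0,0,0,0,3],[0,0,0,0,3]]]'

```text
clock: 33.3
tool_pos: [0.4977, -0.2757, 0.0777]
orientation: [179.6, -3.7, -175.7]
force: [0.8, 0.2, -0.0]
opening: 0.0445
gripper_force: 30.0
```

```bash
python3 tilt.py -50 50
```

```text
[ 0.4977 -0.2757  0.0777] [ 0.8  0.2 -0. ] [ 179.6   -3.7 -175.7]
top 108 y [-14.2  26.2]
  x-34: n20 z [ 93.9  96.1 100.2] y [-10.  24.]
  x-26: n38 z [ 93.9  97.2 100.1] y [-13.  24.]
  x-18: n36 z [ 95.   97.3 101.2] y [-14.  26.]
  x-10: n14 z [92.9 95.7 98.3] y [-12.  23.]
scene 268 y [-17.8  31.1]
  x-34: n45 z [74.9 85.6 97.1] y [-17.  29.]
  x-26: n44 z [78.  96.1 99.2] y [-18.  31.]
  x-18: n45 z [ 76.   96.9 101. ] y [-16.  28.]
  x-10: n42 z [79.3 96.8 99.9] y [-12.  29.]
  x-2: n36 z [ 80.3  96.1 100.8] y [-10.  29.]
  x+6: n5 z [ 97.1  98.4 100.3] y [-11.  -2.]
  x+38: n17 z [75.9 86.1 91.9] y [23. 28.]
  x+46: n14 z [75.8 83.1 90. ] y [22. 29.]
  x+54: n17 z [72.2 82.4 92.8] y [23. 29.]
```

Call:
step_arm --moves '[[[0.1,0,-2,0,3],[0,0,-1.5,0,3],[0,0,-1,0,3],[0,0,-0.5,0,3],[0,0,-0.2,0,3],[0,0,-0.2,0,3],[0,0,-0.2,0,3],[0,0,-0.2,0,3],[0,0,0,0,3]]]'

```text
clock: 34.3
tool_pos: [0.4978, -0.2763, 0.0215]
orientation: [179.6, -3.7, -175.7]
force: [-7.9, 2.1, 14.3]
opening: 0.0452
gripper_force: 30.0
```

```bash
python3 tilt.py -50 50
```

```text
[ 0.4978 -0.2763  0.0215] [-7.9  2.1 14.3] [ 179.6   -3.7 -175.7]
top 106 y [-15.  27.]
  x-34: n21 z [33.7 36.5 39.6] y [-14.  25.]
  x-26: n36 z [32.8 36.7 41.1] y [-14.  25.]
  x-18: n37 z [35.2 37.9 42.4] y [-15.  26.]
  x-10: n12 z [35.  39.2 45.4] y [-7. 24.]
scene 238 y [-53.5  31.3]
  x-34: n16 z [32.7 36.2 39.4] y [-23.  27.]
  x-26: n40 z [22.9 36.  38.9] y [-11.  28.]
  x-18: n50 z [20.4 38.3 99.1] y [-27.  28.]
  x-10: n55 z [ 22.2  38.5 105.3] y [-34.  29.]
  x-2: n39 z [20.6 38.8 95.9] y [-28.  29.]
  x+6: n4 z [24.7 39.  42.7] y [-45.  -4.]
  x+38: n17 z [ 27.2  33.1 116.4] y [23. 31.]
  x+46: n8 z [21.2 29.8 34.4] y [21. 31.]
```

Call:
step_arm --moves '[[[-0.1,0,-0.15,0,3],[-0.3,0,0,0,3],[-0.3,0,0,0,3],[-0.3,0,0,0,3],[-0.3,0,0,0,3],[-0.3,0,0,0,3],[-0.3,0,0,0,3],[0,0,0,0,3]]]'

```text
clock: 35.2
tool_pos: [0.4851, -0.2773, 0.0213]
orientation: [179.8, -3.1, -175.6]
force: [6.3, -0.6, 7.9]
opening: 0.0446
gripper_force: 30.0
```

Call:
step_arm --moves '[[[-0.3,0,0,0,3],[-0.15,0,0,0,3],[0,0,0,0,3]]]'

```text
clock: 35.5
tool_pos: [0.4817, -0.2774, 0.0214]
orientation: [179.8, -3.0, -175.6]
force: [9.2, 0.6, 7.8]
opening: 0.0449
gripper_force: 30.0
```

Call:
step_arm --moves '[[[0,0,0,0,5.5],[0,0,0,0,5.5],[0,0,0,0,5.5],[0,0,3,0,5.5],[0,0,4,0,5.5],[0,3,0,0,3],[0,3,0,0,0],[0,0,0,0,0],[0,0,0,0,0],[0,0,0,0,0]]]'

```text
clock: 36.5
tool_pos: [0.4752, -0.2166, 0.0877]
orientation: [179.6, -3.6, -175.8]
force: [1.0, -0.3, -0.3]
opening: 0.0205
gripper_force: 0.0
```

```bash
python3 tilt.py -50 50
```

```text
[ 0.4752 -0.2166  0.0877] [ 1.  -0.3 -0.3] [ 179.6   -3.6 -175.8]
top 35 y [-13.7  24.6]
  x-34: n27 z [35.4 36.6 39. ] y [-13.  24.]
  x-26: n8 z [33.3 36.  39.4] y [-0. 20.]
scene 278 y [-54.4  30.3]
  x-34: n20 z [33.4 36.3 39.3] y [-10.  27.]
  x-26: n42 z [19.3 35.1 37.4] y [-12.  28.]
  x-18: n37 z [19.  35.3 39.8] y [-54.  29.]
  x-10: n41 z [20.2 33.3 37.5] y [-54.  30.]
  x-2: n42 z [19.5 35.1 37.7] y [-54.  29.]
  x+6: n30 z [15.5 29.1 37. ] y [-55.  30.]
  x+14: n18 z [16.1 25.8 35.3] y [-54.  31.]
  x+22: n18 z [16.4 22.  34.2] y [23. 28.]
  x+30: n19 z [16.6 26.3 36.2] y [21. 29.]
  x+38: n11 z [14.6 26.5 38.7] y [15. 27.]
```

Call:
step_arm --moves '[[[0.2,0,-3,0,0],[0,0,-4,0,0],[0,0,0,0,0],[0.06,-0.9,0,0,0],[0.06,-0.9,0,0,0],[0.06,-0.9,0,0,0],[0.06,-0.9,0,0,0],[0.06,-0.9,0,0,0],[0.06,-0.9,0,0,0],[0,0,0,0,0]]]'

```text
clock: 37.6
tool_pos: [0.4811, -0.2714, 0.018]
orientation: [179.6, -3.6, -175.8]
force: [0.2, 1.0, 0.6]
opening: 0.0005
gripper_force: 0.0
```

Call:
step_arm --moves '[[[0.03,-0.4,0,0,0],[0.02,-0.3,0,0,0],[0,-0.2,0,0,0],[0,0,0,0,0]]]'

```text
clock: 38.0
tool_pos: [0.4812, -0.2779, 0.0178]
orientation: [179.5, -3.6, -175.8]
force: [-0.7, 9.8, 4.3]
opening: 0.0005
gripper_force: 4.9
```

Call:
step_arm --moves '[[[0,1.2,0,0,0],[0,0,4,0,3],[0,0,4,0,5],[-0.1,4,0,0,5],[-0.1,4,0,0,5],[-0.1,3.2,0,0,5],[0,0,0,0,5],[0,0,0,0,5]]]'

```text
clock: 38.8
tool_pos: [0.4787, -0.1543, 0.0981]
orientation: [179.6, -3.6, -175.6]
force: [0.6, -1.1, -0.3]
opening: 0.0479
gripper_force: 0.0
```

```bash
python3 tilt.py -145 100
```

```text
[ 0.4787 -0.1543  0.0981] [ 0.6 -1.1 -0.3] [ 179.6   -3.6 -175.6]
top 1000 y [-140.8  -13.2]
  x-34: n105 z [32.8 35.9 39.6] y [-138.  -17.]
  x-26: n106 z [32.3 35.8 39.7] y [-136.  -18.]
  x-18: n104 z [32.3 35.9 38.8] y [-137.  -16.]
  x-10: n104 z [32.1 36.5 39.4] y [-137.  -19.]
  x-2: n102 z [32.8 35.4 38.8] y [-138.  -17.]
  x+6: n103 z [32.6 36.4 39.6] y [-136.  -20.]
  x+14: n105 z [32.4 35.8 39.7] y [-139.  -17.]
  x+22: n105 z [32.5 35.9 39.1] y [-134.  -18.]
  x+30: n102 z [33.6 36.4 39. ] y [-134.  -16.]
  x+38: n64 z [32.6 35.5 38.8] y [-138.  -23.]
scene 617 y [-140.2   -9.7]
  x-34: n41 z [34.6 37.3 39.3] y [-131.  -16.]
  x-26: n72 z [25.5 35.4 38. ] y [-138.  -13.]
  x-18: n80 z [27.2 36.3 37.9] y [-132.  -11.]
  x-10: n75 z [24.  36.1 38.7] y [-136.  -12.]
  x-2: n68 z [27.4 35.9 38.7] y [-132.  -10.]
  x+6: n82 z [21.8 35.2 39.1] y [-131.  -12.]
  x+14: n75 z [27.1 35.8 39.2] y [-131.  -10.]
  x+22: n77 z [20.1 35.5 38.8] y [-135.  -12.]
  x+30: n37 z [33.  35.9 38.2] y [-135.  -18.]
  x+38: n10 z [34.8 37.6 39.1] y [-83. -53.]
```

Call:
step_arm --moves '[[[0,0.2,-2,0,5],[0,0,-2,0,5],[0,0,-1.3,0,5],[0,0,0,0,2],[0,0,0,0,0.5],[0,0,0,0,0.5],[0,0,0,0,0.5],[0,0,0,0,0.5],[0,0,0,0,0.5],[0,0,0,0,0.5]]]'

```text
clock: 39.9
tool_pos: [0.479, -0.1531, 0.0455]
orientation: [179.6, -3.5, -175.7]
force: [-0.3, 1.1, 6.2]
opening: 0.0182
gripper_force: 30.0
```

Call:
step_arm --moves '[[[0.09,-1.2,0,0,0.5],[0.09,-1.2,0,0,0.5],[0.09,-1.2,0,0,0.5],[0.09,-1.2,0,0,0.5],[0.09,-1.2,0,0,0.5],[0.09,-1.2,0,0,0.5],[0.09,-1.2,0,0,0.5],[0.09,-1.2,0,0,0.5],[0.09,-1.2,0,0,0.5],[0.05,-0.7,0,0,0.5]]]'

```text
clock: 40.9
tool_pos: [0.4876, -0.2688, 0.0455]
orientation: [179.6, -3.5, -175.8]
force: [0.4, 1.9, 7.3]
opening: 0.0179
gripper_force: 30.0
```

Call:
step_arm --moves '[[[0.03,-0.4,0,0,0.5],[0.02,-0.3,0,0,0.5],[0.02,-0.3,0,0,0.5],[0,-0.2,0,0,0.5],[0,0,0,0,0.5]]]'

```text
clock: 41.4
tool_pos: [0.4885, -0.2805, 0.0456]
orientation: [179.6, -3.5, -175.8]
force: [0.3, 0.2, 5.2]
opening: 0.0177
gripper_force: 30.0
```

Call:
step_arm --moves '[[[0.02,-0.2,0,0,0.5],[0,-0.2,0,0,0.5],[0,-0.2,0,0,0.5],[0,-0.1,0,0,0.5],[0,0,0,0,0.5]]]'

```text
clock: 41.9
tool_pos: [0.4885, -0.2819, 0.0455]
orientation: [179.2, -3.5, -175.8]
force: [-0.2, 35.5, 18.1]
opening: 0.0179
gripper_force: 30.0
```

Call:
step_arm --moves '[[[0,0,0,0,2.2],[0,0,0,0,4],[0,0,0,0,5],[0,0,0,0,5],[0,0,3,0,5],[0,0,4,0,5],[0,4,4,0,5],[0,4.5,0,0,5],[0,4.5,0,0,5],[0,4.5,0,0,5]]]'

```text
clock: 42.9
tool_pos: [0.4876, -0.1159, 0.1504]
orientation: [179.6, -3.6, -175.9]
force: [0.8, 0.3, -0.3]
opening: 0.0501
gripper_force: 0.0
```

```bash
python3 tilt.py -145 100 | grep -v x; python3 - <<'E'
from h import *
a,d=viewer.snapshot("top");b,e=viewer.snapshot("scene")
cv2.imwrite('pics/m4.png',np.hstack([cv2.resize(a[190:290,250:400],(450,300),interpolation=cv2.INTER_CUBIC),cv2.resize(b[160:270,290:400],(300,300),interpolation=cv2.INTER_CUBIC)]))
E
```

```text
[ 0.4876 -0.1159  0.1504] [ 0.8  0.3 -0.3] [ 179.6   -3.6 -175.9]
top 1004 y [-141.1  -12.5]
scene 514 y [-140.1   -4.6]
```

View pics/m4.png

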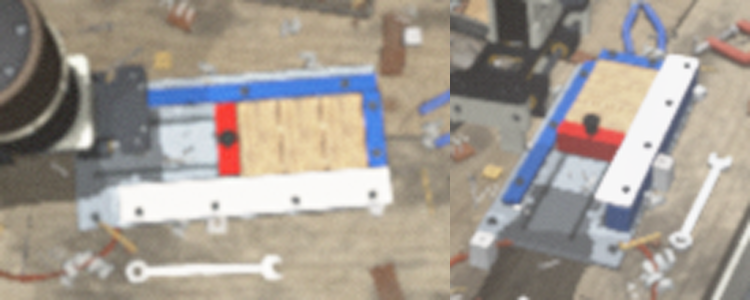

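The top view shows three blocks butted between the end stop (375,130) and the red clamp (228,140), all under the lip. The scene view agrees. I see no fourth block on the bench, so I'm handing in.

```bash
python3 -c "
from plant import close_job
print(close_job())"
```

```text
the job is handed in; nothing more can be done
None
```

All three pine blocks on the bench lie flat under the lip, butted against the end stop with the red clamp bearing on the last one, and the job is handed in at about 43 s with no verdict returned.

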